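Gauge the dough-roller cassettes, sort them and hang the gauge back

TASK

Take the thickness gauge from its spring clip and try its blade in the roller gap of each dough-roller cassette in the row, from left to right as the robot sees them: it either slides well down between the rollers or jams on them, and must not be forced. Set the cassettes whose gap takes the blade upright in the open drawer and those where it jams upright in the oblong steel pan, and push the gauge fully home in its clip again, hanging upright. Do not drop the cassettes from a height or knock away the small bowl and the jar that stand beside the clip.

Things in the scene. Friction and masses are not known exactly. Their poses are not given: they have to be found in the camera images.
- cassette_a_mid (a point): left cassette as seen from the robot (may be absent): grey and aluminium dough-roller cassette standing on the table, 140 mm long (its x, along the rollers), 52 mm wide (y), 60 mm high, about 0.6 kg; a drive collar stands out 9 mm more at its -x end. Grasp it across y by the flat side covers, 52 mm high. This point is its centre, 30 mm above the underside, z up.
- cassette_a: the same left cassette; origin at the centre of its underside. Open above and below. Inside, between end plates 8 mm thick, two steel rollers 18 mm thick lie side by side along x, axes 38 mm above the underside, tops at 47 mm. The gap between them faces up; when open it runs from y = -4 to +4 mm, when closed from -4 to -2 mm.
- roller_a (a joint): setting of the left cassette's front roller (+y side), which sits on an eccentric shaft that lies firmly at one of two end stops: near 0 rad = gap open, 8 mm (the 4 mm blade goes freely down to the table); near 3.1 rad = gap closed, 2 mm (the blade jams, its tip stopping 10 to 18 mm above the cassette's centre). Not to be changed. Hard to judge by eye.
- cassette_b_mid (a point): middle cassette as seen from the robot (may be absent): grey and aluminium dough-roller cassette standing on the table, 140 mm long (its x, along the rollers), 52 mm wide (y), 60 mm high, about 0.6 kg; a drive collar stands out 9 mm more at its -x end. Grasp it across y by the flat side covers, 52 mm high. This point is its centre, 30 mm above the underside, z up.
- cassette_b: the same middle cassette; origin at the centre of its underside. Open above and below. Inside, between end plates 8 mm thick, two steel rollers 18 mm thick lie side by side along x, axes 38 mm above the underside, tops at 47 mm. The gap between them faces up; when open it runs from y = -4 to +4 mm, when closed from -4 to -2 mm.
- roller_b (a joint): setting of the middle cassette's front roller (+y side), which sits on an eccentric shaft that lies firmly at one of two end stops: near 0 rad = gap open, 8 mm (the 4 mm blade goes freely down to the table); near 3.1 rad = gap closed, 2 mm (the blade jams, its tip stopping 10 to 18 mm above the cassette's centre). Not to be changed. Hard to judge by eye.
- cassette_c_mid (a point): right cassette as seen from the robot (may be absent): grey and aluminium dough-roller cassette standing on the table, 140 mm long (its x, along the rollers), 52 mm wide (y), 60 mm high, about 0.6 kg; a drive collar stands out 9 mm more at its -x end. Grasp it across y by the flat side covers, 52 mm high. This point is its centre, 30 mm above the underside, z up.
- cassette_c: the same right cassette; origin at the centre of its underside. Open above and below. Inside, between end plates 8 mm thick, two steel rollers 18 mm thick lie side by side along x, axes 38 mm above the underside, tops at 47 mm. The gap between them faces up; when open it runs from y = -4 to +4 mm, when closed from -4 to -2 mm.
- roller_c (a joint): setting of the right cassette's front roller (+y side), which sits on an eccentric shaft that lies firmly at one of two end stops: near 0 rad = gap open, 8 mm (the 4 mm blade goes freely down to the table); near 3.1 rad = gap closed, 2 mm (the blade jams, its tip stopping 10 to 18 mm above the cassette's centre). Not to be changed. Hard to judge by eye.
- gauge_grip (a point): centre of the square black handle (24 x 24 mm, 65 mm long) of the thickness gauge, 145.5 mm above its tip; z up along the gauge. Grasp it here from above.
- gauge: thickness gauge, 178 mm long, 0.13 kg, hanging upright in its clip, blade down; origin at its tip. From the bottom: flat steel blade 24 mm wide (x), 4 mm thick (y), 80 mm long; round shank 14 mm thick, 28 mm long; round black collar 30 mm across, 5 mm high; the handle.
- gauge_tip (a point): the middle of the lower end of the gauge's blade; x along the blade's width, z up along the gauge.
- gauge_collar (a point): on the gauge's axis at the underside of its collar, 108 mm above the tip; axes as the tip's.
- clip_seat (a point): where the middle of the gauge's collar underside sits when home in the spring clip: 158 mm above the table, level with the tops of the jaws. The clip's mouth faces -x of this frame: push the upright gauge level along +x, collar a few mm above the jaws, until its shank meets the back stop; pull it out along -x, clear of the jaws after 35 mm.
- clip: the clip's fixed steel stand (base 100 x 90 mm), its origin under the seat, x as the seat's. Two sprung upright jaws, 24 mm high with flared lips, at +y and -y, grip the gauge's 14 mm shank just under the collar; the shank spreads them at about 10 N and they snap shut round it. The post stands 32 mm behind the seat, no higher than the jaws.
- drawer_bay (a point): middle of the floor of the part of the open drawer that stands out of the low grey bench drawer unit. The x axis points into the unit; the clear space above is about 195 mm along x and 258 mm along y; drawer walls 61 mm high above the floor, front plate 71 mm, the unit behind 83 mm; the floor is 22 mm above the table. The drawer runs stiffly (6 N).
- pan_bay (a point): middle of the floor of the oblong open steel pan (fixed), 4 mm above the table; clear inside 168 mm along x, 317 mm along y, walls 61 mm high above the floor.
- prep_bowl: bystander: small steel bowl, 84 mm across, 40 mm high; origin under its centre.
- spice_jar: bystander: glass jar, 54 mm across, 85 mm high; origin under its centre.
There are look-alikes about, which are no part of the job. Leave any yellow look-alike of the cassette_b alone.

How it is judged (in metres and radians):
On the way, in this order (a step that is already met when the one before it is completed fails the run):
1. the gauge has been taken out of its clip (distance between gauge_collar and clip_seat above 0.06 m), for 0.2 s.
2. the left cassette (if there) has been tried with the gauge: the blade has gone down between the rollers, or has been pressed on them where it jams (((value of joint roller_a below 1.57 rad and x of gauge_tip in the frame of cassette_a_mid between -0.06 and 0.06 m and y of gauge_tip in the frame of cassette_a_mid between -0.009 and 0.009 m and z of gauge_tip in the frame of cassette_a_mid between -0.034 and -0.004 m) or (value of joint roller_a above 1.57 rad and x of gauge_tip in the frame of cassette_a_mid between -0.06 and 0.06 m and y of gauge_tip in the frame of cassette_a_mid between -0.009 and 0.007 m and z of gauge_tip in the frame of cassette_a_mid between 0.003 and 0.02 m and contact force between gauge and cassette_a above 1 N))), for 0.05 s.
3. the middle cassette (if there) has been tried with the gauge: the blade has gone down between the rollers, or has been pressed on them where it jams (((value of joint roller_b below 1.57 rad and x of gauge_tip in the frame of cassette_b_mid between -0.06 and 0.06 m and y of gauge_tip in the frame of cassette_b_mid between -0.009 and 0.009 m and z of gauge_tip in the frame of cassette_b_mid between -0.034 and -0.004 m) or (value of joint roller_b above 1.57 rad and x of gauge_tip in the frame of cassette_b_mid between -0.06 and 0.06 m and y of gauge_tip in the frame of cassette_b_mid between -0.009 and 0.007 m and z of gauge_tip in the frame of cassette_b_mid between 0.003 and 0.02 m and contact force between gauge and cassette_b above 1 N))), for 0.05 s.
4. the right cassette (if there) has been tried with the gauge: the blade has gone down between the rollers, or has been pressed on them where it jams (((value of joint roller_c below 1.57 rad and x of gauge_tip in the frame of cassette_c_mid between -0.06 and 0.06 m and y of gauge_tip in the frame of cassette_c_mid between -0.009 and 0.009 m and z of gauge_tip in the frame of cassette_c_mid between -0.034 and -0.004 m) or (value of joint roller_c above 1.57 rad and x of gauge_tip in the frame of cassette_c_mid between -0.06 and 0.06 m and y of gauge_tip in the frame of cassette_c_mid between -0.009 and 0.007 m and z of gauge_tip in the frame of cassette_c_mid between 0.003 and 0.02 m and contact force between gauge and cassette_c above 1 N))), for 0.05 s.
At the end, for the whole second after the job is handed in: Every cassette present stands upright (within 0.15 rad) and still on the floor of the right place: in the open drawer if its roller gap is open, in the pan if it is closed; the gauge hangs still in its clip, its collar within 10 mm of the seat and upright within 0.12 rad (((value of joint roller_a below 1.57 rad and x of cassette_a_mid in the frame of drawer_bay between -0.1 and 0.16 m and y of cassette_a_mid in the frame of drawer_bay between -0.125 and 0.125 m and z of cassette_a_mid in the frame of drawer_bay between 0 and 0.04 m) or (value of joint roller_a above 1.57 rad and x of cassette_a_mid in the frame of pan_bay between -0.085 and 0.085 m and y of cassette_a_mid in the frame of pan_bay between -0.16 and 0.16 m and z of cassette_a_mid in the frame of pan_bay between 0 and 0.04 m)) and angle between each of cassette_a_mid, cassette_b_mid, cassette_c_mid's own z axis and vertical below 0.15 rad and linear speed of each of cassette_a, cassette_b, cassette_c, gauge below 0.02 m/s and ((value of joint roller_b below 1.57 rad and x of cassette_b_mid in the frame of drawer_bay between -0.1 and 0.16 m and y of cassette_b_mid in the frame of drawer_bay between -0.125 and 0.125 m and z of cassette_b_mid in the frame of drawer_bay between 0 and 0.04 m) or (value of joint roller_b above 1.57 rad and x of cassette_b_mid in the frame of pan_bay between -0.085 and 0.085 m and y of cassette_b_mid in the frame of pan_bay between -0.16 and 0.16 m and z of cassette_b_mid in the frame of pan_bay between 0 and 0.04 m)) and ((value of joint roller_c below 1.57 rad and x of cassette_c_mid in the frame of drawer_bay between -0.1 and 0.16 m and y of cassette_c_mid in the frame of drawer_bay between -0.125 and 0.125 m and z of cassette_c_mid in the frame of drawer_bay between 0 and 0.04 m) or (value of joint roller_c above 1.57 rad and x of cassette_c_mid in the frame of pan_bay between -0.085 and 0.085 m and y of cassette_c_mid in the frame of pan_bay between -0.16 and 0.16 m and z of cassette_c_mid in the frame of pan_bay between 0 and 0.04 m)) and distance between gauge_collar and clip_seat below 0.01 m and angle between gauge_collar's own z axis and vertical below 0.12 rad); the robot touches nothing.
It fails at once if the blade forced down through a closed roller gap ((value of joint roller_a above 1.57 rad and x of gauge_tip in the frame of cassette_a_mid between -0.06 and 0.06 m and y of gauge_tip in the frame of cassette_a_mid between -0.008 and 0.008 m and z of gauge_tip in the frame of cassette_a_mid between -0.03 and 0 m) or (value of joint roller_b above 1.57 rad and x of gauge_tip in the frame of cassette_b_mid between -0.06 and 0.06 m and y of gauge_tip in the frame of cassette_b_mid between -0.008 and 0.008 m and z of gauge_tip in the frame of cassette_b_mid between -0.03 and 0 m) or (value of joint roller_c above 1.57 rad and x of gauge_tip in the frame of cassette_c_mid between -0.06 and 0.06 m and y of gauge_tip in the frame of cassette_c_mid between -0.008 and 0.008 m and z of gauge_tip in the frame of cassette_c_mid between -0.03 and 0 m)).
It fails at once if a cassette thrown or dropped from a height (faster than 1.5 m/s) (linear speed of any of cassette_a, cassette_b, cassette_c above 1.5 m/s).
It fails at once if the bowl or the jar knocked more than 6 cm away (distance of any of prep_bowl, spice_jar from where it was at the start of the episode above 0.06 m).
Of cassette_a, cassette_b, cassette_c only 2 to 3 are there at a start; the rules pass over those that are not, and their reading is None.
At some moment in a run one of cassette_a, cassette_b, cassette_c may be knocked a few centimetres aside while the robot is not near it.
It also fails if it takes over 210 s, if anything falls off the work surface, if the arm or the gripper's body presses on something with over 40 N, if the wrist force passes 120 N, or if a joint passes its speed limit or range.

ROBOT

A 6-joint arm with a two-finger parallel gripper is mounted at the origin on the work surface. World frame = base frame: x ahead of the robot, y to its left, z up, the work surface at z = 0. Lengths are in m, angles in degrees, forces in N, time in s.
With the tool pointing down it reaches from about 0.375 to 0.9 m from the base axis. Payload 3.1 kg.
Tool frame: the origin (TCP) lies between the finger pads; the fingertips stand 11 mm ahead of it and the grasp point (between the pads) lies 8 mm behind it; z points along the fingers, y is the line along which they close (so a half turn about z gives the same grasp; the last joint's range is limited). The gripper opens to 87 mm and grips with 3 to 60 N. Pads are 19 mm wide; open, the fingers measure 117 mm over their backs; the gripper's body (75 mm by 190 mm) begins 51 mm behind the grasp point.
Start: joints at [59.788, 30.224, 82.088, -0, 67.689, -10.227], TCP at [0.214, 0.587, 0.234] pointing down, gripper open.
Joint ranges: [-176.69, 176.69], [-43.24, 126.21], [12.49, 139.97], [-82, 262], [0, 151.66], [-163.58, 163.58]. Speed limits (degrees/s): [159.86, 159.86, 180, 180, 180, 180].

INTERFACE

Orientations are given as a 3x3 rotation matrix whose columns are the frame's x, y, z axes.
In Python, from rig import bot gives the robot as it stands.
- The arm moves only by the tool apply_moves, never from a script. Its argument "steps" is a list that holds one entry, the list of rows, each a list of 7 numbers: the shift along the tool's x, y, z in cm, then the turn, a rotation vector about the tool's x, y, z in degrees, then the gripper command: -1 is shut, 1 is fully open, values between are in proportion. In form: [[[dx, dy, dz, rx, ry, rz, jaw], ...]]. A call has 1 to 20 rows; each row is the pose to reach, as a shift and turn from the pose commanded when the call began, along the tool's axes at that moment; what a row does not reach only later rows make up. A row lasts 1/8 s, in which the tool goes at most 62.5 mm and 10.7 degrees, less where a joint would pass 70% of its speed; a pose out of reach is approached as far as the arm can. A call with a gripper value outside its range is refused whole. The fingers move at their own pace and stop on an object; the grip force is fixed at half the most. Time passes only in rows, so rows that repeat a pose let the fingers close. It gives the time, the measured TCP pose, the force, the opening and the grip force at its end, in the units of the state.
- bot.read_state(): the state, without advancing time (a new reading comes with each control period).
- bot.capture(name): name is "side" or "top"; returns the picture (384x512x3 uint8, blue, green, red); there is no depth.
- bot.camera_model(name): a dict with "intrinsics" (3x3 intrinsics, pixels), "R" (3x3) and "t" (3): a world point X has camera coordinates R X + t. Camera axes: x right, y down, z forward; pixel columns grow to the right and rows downward; lengths in m; the calibration is good to about 2 mm. A picture is of the moment at which its call begins. camera_model takes no time and is no camera call.
- bot.hand_in(): hands the job in; it is judged then, once.
The state is a dict: "time_s": time; "joint_positions": joint angles; "qvel": joint speeds; "tau": joint torques, N m; "position": TCP position; "tcp_rot": TCP orientation; "force": force on the tool from outside, world axes, zero at the start; "moment": the same for the moment, N m; "opening": opening from 0.0 (shut) to 1.0 (fully open); "grasp_force": force on a finger pad.
Only numpy, scipy, OpenCV 4.12 (cv2) and the standard library are available. Lean on these libraries where they do the work, as an engineer would, in place of code of your own. Each camera call takes 0.05 s, during which the arm holds its last target. There are 200 camera calls.

## Working session

There is one attempt and no reset: what is moved stays moved. The work goes in short steps, Python scripts to look and compute and a tool call to move; the robot and the scene stay as the last step left them, time stands still between calls to the robot, and variables do not carry over. Pictures are saved under pics/ and viewed, at most 14 in all, crops included, and the job is handed in when it is done.

Besides the shell and the picture viewer there is one more tool, called after "Request:" as name([rows], argument=value, ...), one row to a line, values as JSON. apply_moves: Moves the arm, as the interface text tells. Its arguments: {"type":"object","properties":{"steps":{"type":"array","items":{"type":"array","items":{"type":"array","items":{"type":"number"}}}}},"required":["steps"]}

```bash
mkdir -p pics; ls; python3 - <<'E'
from rig import bot
import cv2,numpy as np
for n in("side","top"):
    im=bot.capture(n); cv2.imwrite(f"pics/{n}0.png",cv2.resize(im,(800,600),interpolation=cv2.INTER_CUBIC))
    m=bot.camera_model(n); print(n,np.round(m["intrinsics"],1).tolist(),np.round(m["R"],3).tolist(),np.round(m["t"],3).tolist(), np.round(-np.array(m["R"]).T@m["t"],3))
print(bot.read_state())
E
```

```text
pics
side [[432.5, 0.0, 253.0], [0.0, 432.5, 186.0], [0.0, 0.0, 1.0]] [[0.982, -0.187, -0.017], [-0.115, -0.527, -0.842], [0.149, 0.829, -0.539]] [-0.465, 0.186, 1.258] [ 0.291 -1.032  0.827]
top [[434.8, 0.0, 252.7], [0.0, 434.8, 199.2], [0.0, 0.0, 1.0]] [[0.018, -1.0, 0.012], [-0.995, -0.019, -0.095], [0.095, -0.01, -0.995]] [-0.004, 0.486, 1.316] [0.358 0.018 1.356]
{'time_s': 0.1, 'joint_positions': array([ 5.97896461e+01,  3.02741139e+01,  8.21464291e+01, -1.47137634e-03,
        6.76882267e+01, -1.02270384e+01]), 'qvel': array([ 9.99226909e-02, -1.13456031e-01, -2.15541742e-01,  5.53290122e-02,
        3.46091981e-02, -1.52752673e-04]), 'tau': array([-4.22230460e-05, -4.40983593e+01, -1.77151036e+01,  6.34536054e-02,
        5.33668406e-02, -2.66698441e-05]), 'position': array([0.21325671, 0.58684425, 0.23267889]), 'tcp_rot': array([[-9.39795370e-01,  3.41736432e-01, -9.34692234e-04],
       [ 3.41737566e-01,  9.39793969e-01, -1.65251022e-03],
       [ 3.13695177e-04, -1.87244091e-03, -9.99998198e-01]]), 'force': array([-0.9081995 ,  0.21992339,  0.02345364]), 'moment': array([-0.01081423, -0.08576193,  0.03094877]), 'grasp_force': 0.0, 'opening': 1.0024224039994254}
```

View pics/side0.png

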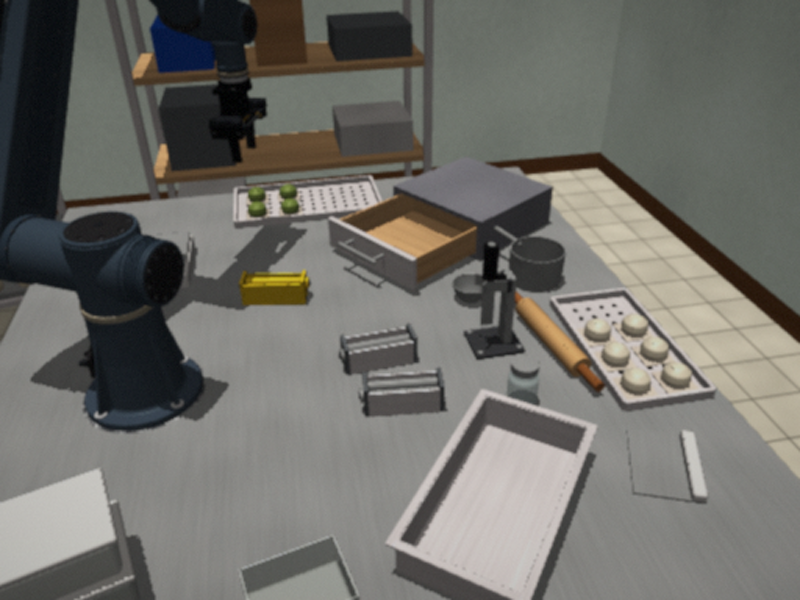

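View pics/top0.png

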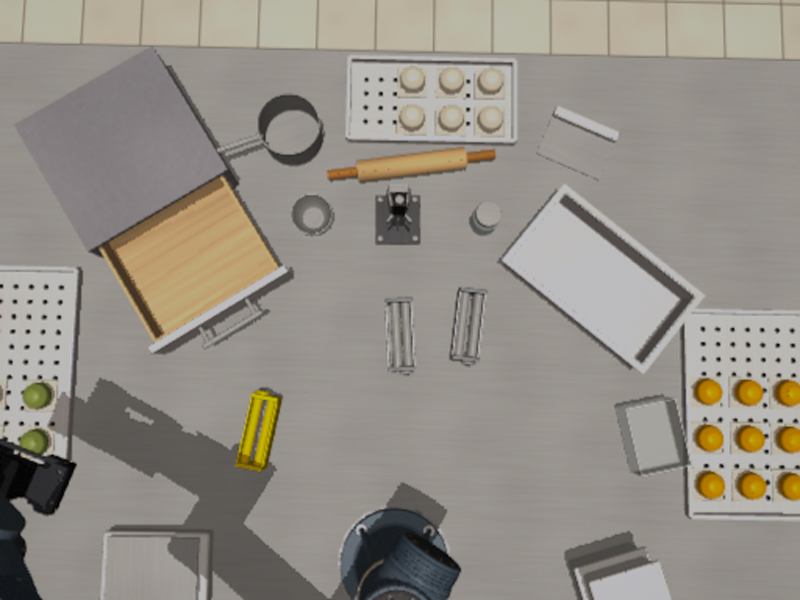

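Two grey cassettes stand at top-view (400,335) and (468,326). The yellow one at (258,430) is the look-alike, and the perforated trays, sauce pan and small grey box are not part of the job. The clip with the gauge is at (398,205), the bowl at (312,215), the jar at (486,217), the drawer at (200,265) and the pan at (600,280). Next is a close crop to check the choice.

```bash
cat > h.py <<'E'
from rig import bot
import cv2,numpy as np
def ray(n,uv):
    m=bot.camera_model(n);R=np.array(m["R"]);t=np.array(m["t"]);K=np.array(m["intrinsics"])
    d=R.T@np.linalg.solve(K,[uv[0],uv[1],1.]);return -R.T@t,d/np.linalg.norm(d)
def plane(n,uv,z):
    c,d=ray(n,uv);return c+d*(z-c[2])/d[2]
def tri(uvt,uvs):
    a,d=ray("top",uvt);b,e=ray("side",uvs)
    s=np.linalg.lstsq(np.c_[d,-e],b-a,rcond=None)[0];p,q=a+s[0]*d,b+s[1]*e
    return (p+q)/2,np.linalg.norm(p-q)
def proj(n,X):
    m=bot.camera_model(n);p=np.array(m["intrinsics"])@(np.array(m["R"])@X+np.array(m["t"]));return p[:2]/p[2]
def crop(n,x0,y0,w,h,s,name):
    im=bot.capture(n)[y0:y0+h,x0:x0+w];cv2.imwrite("pics/"+name,cv2.resize(im,None,fx=s,fy=s,interpolation=cv2.INTER_CUBIC))
E
python3 - <<'E'
from h import *
a=bot.capture("top")[110:250,190:330];b=bot.capture("side")[145:275,205:355]
a=cv2.resize(a,(400*140//140,400));b=cv2.resize(b,None,fx=400/130,fy=400/130)
cv2.imwrite("pics/c1.png",cv2.resize(bot.capture("top")[110:250,190:330],None,fx=4.2,fy=4.2,interpolation=cv2.INTER_CUBIC))
cv2.imwrite("pics/c2.png",cv2.resize(bot.capture("side")[150:270,205:355],None,fx=5,fy=5,interpolation=cv2.INTER_CUBIC))
E
```

```text
(no output)
```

View pics/c1.png

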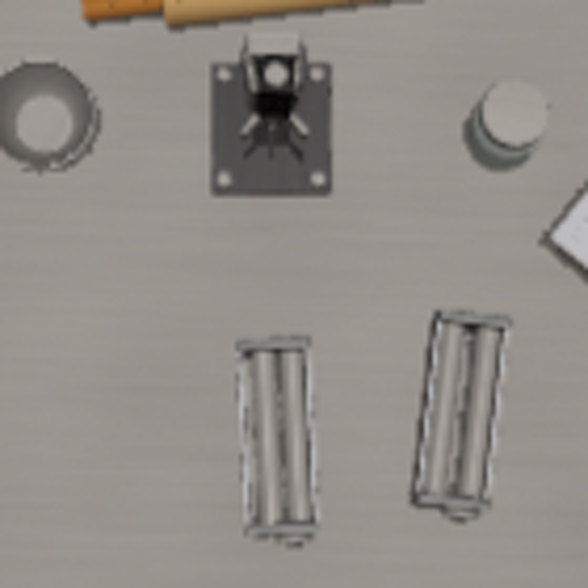

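View pics/c2.png

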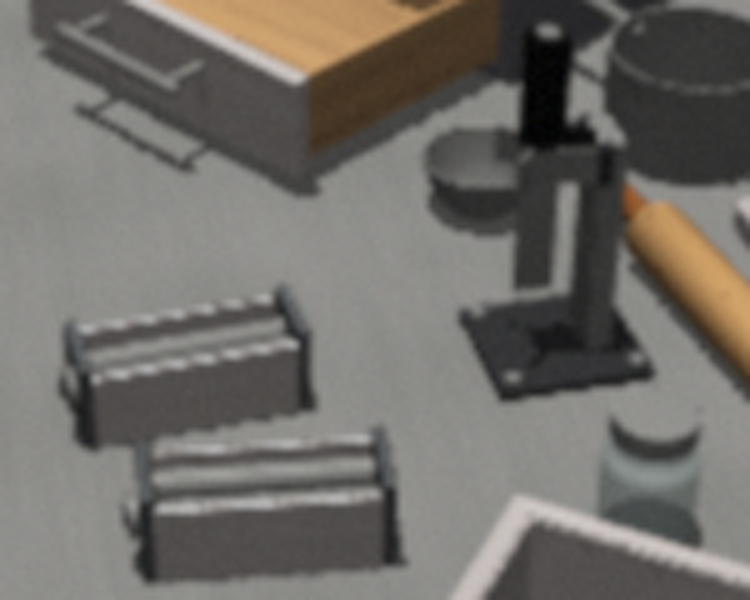

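The crops confirm the two grey cassettes, with end plates in c1 at (275,343)-(282,528) and (473,320)-(450,505). Their drive collars point towards the robot. The gauge hangs in the clip at c1 (275,105), and the clip's mouth also faces the robot.

```bash
python3 - <<'E'
from h import *
T=lambda x,y:((x+.5)/4.2+190-.5,(y+.5)/4.2+110-.5)
S=lambda x,y:((x+.5)/5+205-.5,(y+.5)/5+150-.5)
t0=lambda x,y:((x+.5)/1.5625-.5,(y+.5)/1.5625-.5)
np.set_printoptions(precision=4,suppress=True)
for nm,ps in dict(c1=[(238,342),(311,339),(318,530),(247,532)],c2=[(435,314),(510,320),(490,508),(412,503)]).items():
    P=np.array([plane("top",T(*p),.06) for p in ps])[:,:2]
    print(nm,P.tolist(),"ctr",P.mean(0),"len",np.linalg.norm(P[0]-P[3]),np.linalg.norm(P[1]-P[2]),"w",np.linalg.norm(P[0]-P[1]),np.linalg.norm(P[2]-P[3]))
    d=P[0]+P[1]-P[2]-P[3];print("yaw",np.degrees(np.arctan2(d[1],d[0])))
# triangulate: left cassette far end plate top corners; right cassette
for a,b in [((311,339),(308,345)),((318,530),(90,378)),((510,320),(385,490)),((490,508),(150,500))]: pass
print("gauge top",tri(T(275,75),S(547,33)))
print("clip base corners",[plane("top",T(*p),.004) for p in [(212,64),(331,65),(331,193),(212,193)]])
print("c1 colltop near L corner", tri(T(238,342),S(282,292)), tri(T(311,339),S(308,343)))
print("c2", tri(T(435,314),S(380,432)), tri(T(510,320),S(393,489)))
print("drawer: front corners", [plane("top",t0(*p),.093) for p in [(150,350),(290,268)]],tri(t0(290,268),S(308,78)))
print("unit corners",[plane("top",t0(*p),.105) for p in [(95,250),(238,182),(152,48),(15,125)]])
print("pan rim",[plane("top",t0(*p),.065) for p in [(565,186),(703,297),(643,370),(500,262)]])
ss=lambda x,y:((x+.5)/1.5625-.5,(y+.5)/1.5625-.5)
print("pan tri",tri(t0(500,262),ss(487,394)),tri(t0(565,186),ss(596,428)),tri(t0(643,370),ss(391,545)))
print("bowl",plane("top",t0(312,214),.04),"jar",plane("top",T(514,118),.085))
E
```

```text
c1 [[0.5065117113675524, 0.02517923854186975], [0.509678705319025, -0.026948181890442704], [0.3737195092422209, -0.03402815682668865], [0.371398193248352, 0.016187182590708536]] ctr [ 0.4403 -0.0049] len 0.13541240655411266 0.13614341351291565 w 0.05222353695045684 0.050268964786911965
yaw 3.3931218782131594
c2 [[0.52942320037068, -0.11551165543570531], [0.5261406116009996, -0.1693395130246538], [0.39148439901851, -0.1558315147239915], [0.39400956634054396, -0.10041811603511447]] ctr [ 0.4603 -0.1353] len 0.13625221911178112 0.13533204204899635 w 0.05392785589699402 0.055470904303578
yaw -6.045331421364901
gauge top (array([0.6559, 0.0044, 0.2301]), np.float64(0.0014913139190616059))
clip base corners [array([0.7241, 0.0492, 0.004 ]), array([ 0.7252, -0.0408,  0.004 ]), array([ 0.627 , -0.0422,  0.004 ]), array([0.6251, 0.0472, 0.004 ])]
c1 colltop near L corner (array([0.5053, 0.0254, 0.0566]), np.float64(0.00324475243970727)) (array([ 0.5094, -0.027 ,  0.0553]), np.float64(0.0016880303634028747))
c2 (array([ 0.5302, -0.116 ,  0.0551]), np.float64(0.0003345827313924829)) (array([ 0.5253, -0.1693,  0.0593]), np.float64(0.0018301058957218201))
drawer: front corners [array([0.399 , 0.4581, 0.093 ]), array([0.5574, 0.2045, 0.093 ])] (array([0.5574, 0.2033, 0.1006]), np.float64(0.0024003102451524883))
unit corners [array([0.5821, 0.5653, 0.105 ]), array([0.7169, 0.3057, 0.105 ]), array([0.9757, 0.4803, 0.105 ]), array([0.818 , 0.7299, 0.105 ])]
pan rim [array([ 0.734 , -0.3212,  0.065 ]), array([ 0.5212, -0.5862,  0.065 ]), array([ 0.3791, -0.4679,  0.065 ]), array([ 0.5815, -0.1948,  0.065 ])]
pan tri (array([ 0.5891, -0.1977,  0.0545]), np.float64(0.011432072423157403)) (array([ 0.7343, -0.3213,  0.0651]), np.float64(0.0005379544466163779)) (array([ 0.3789, -0.4681,  0.0644]), np.float64(0.000537336488828294))
bowl [0.6742 0.1726 0.04  ] jar [ 0.6675 -0.1678  0.085 ]
```

```bash
cat >> h.py <<'E'
from scipy.spatial.transform import Rotation as Ro
def go(*targets):
    """targets (x,y,z,yaw of tool y in deg) -> rows from measured pose"""
    s=bot.read_state();R=np.array(s["tcp_rot"]);p=np.array(s["position"])
    print("t",s["time_s"],"p",np.round(p,4),"yaw_y",round(np.degrees(np.arctan2(R[1,1],R[0,1])),2),"F",np.round(s["force"],1),"open",round(s["opening"],3),"gf",round(s["grasp_force"],1))
    for x,y,z,a in targets:
        a=np.radians(a);Y=np.array([np.cos(a),np.sin(a),0]);Z=np.array([0,0,-1.]);Rt=np.c_[np.cross(Y,Z),Y,Z]
        print(np.round(R.T@(np.array([x,y,z])-p)*100,2).tolist(),np.round(Ro.from_matrix(R.T@Rt).as_rotvec(degrees=True),1).tolist())
E
python3 - <<'E'
from h import *
go((.214,.587,.30,70),(.656,.004,.30,1),(.656,.004,.182,1))
E
```

```text
t 0.3 p [0.2135 0.5872 0.2332] yaw_y 70.01 F [0.7 0.1 0.6] open 1.004 gf 0.0
[-0.06, -0.0, -6.68] [-0.0, -0.0, 0.0]
[-61.52, -39.68, -6.66] [-0.0, 0.0, 69.0]
[-61.52, -39.67, 5.14] [-0.0, 0.0, 69.0]
```

Request:
apply_moves([
  [[0,0,-6.7,0,0,0,1],[0,0,-6.7,0,0,0,1],[-61.5,-39.7,-6.7,0,0,69,1],[-61.5,-39.7,-6.7,0,0,69,1],[-61.5,-39.7,-6.7,0,0,69,1],[-61.5,-39.7,-6.7,0,0,69,1],[-61.5,-39.7,-6.7,0,0,69,1],[-61.5,-39.7,-6.7,0,0,69,1],[-61.5,-39.7,-6.7,0,0,69,1],[-61.5,-39.7,-6.7,0,0,69,1],[-61.5,-39.7,-6.7,0,0,69,1],[-61.5,-39.7,-6.7,0,0,69,1],[-61.5,-39.7,-6.7,0,0,69,1],[-61.5,-39.7,-6.7,0,0,69,1],[-61.5,-39.7,-6.7,0,0,69,1],[-61.5,-39.7,-6.7,0,0,69,1],[-61.5,-39.7,-6.7,0,0,69,1],[-61.5,-39.7,-6.7,0,0,69,1]],
])

```text
time_s: 2.55
position: [0.6553, 0.0054, 0.3009]
tcp_rot: [[-0.019, 1.0, 0.0], [1.0, 0.019, 0.0], [0.0, 0.0, -1.0]]
force: [0.9, -0.6, -0.2]
opening: 1.002
grasp_force: 0.0
```

```bash
python3 - <<'E'
from h import *
go((.656,.004,.182,1))
crop("side",270,120,130,120,5,"g1.png")
E
```

```text
t 2.55 p [0.6553 0.0054 0.3009] yaw_y 1.12 F [ 0.9 -0.6 -0.2] open 1.002 gf 0.0
[-0.15, 0.07, 11.89] [0.0, -0.0, 0.1]
```

View pics/g1.png

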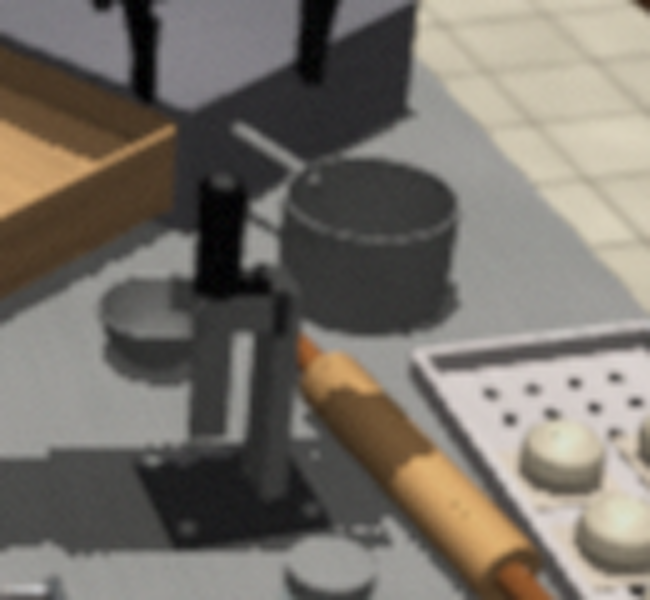

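The fingers at (140,95) and (313,80) straddle the handle, whose top is at (222,180). Next I descend and grip.

Request:
apply_moves([
  [[-0.1,0,4,0,0,0,1],[-0.1,0,8,0,0,0,1],[-0.1,0,11.9,0,0,0,1],[-0.1,0,11.9,0,0,0,1],[-0.1,0,11.9,0,0,0,1],[-0.1,0,11.9,0,0,0,-1],[-0.1,0,11.9,0,0,0,-1],[-0.1,0,11.9,0,0,0,-1],[-0.1,0,11.9,0,0,0,-1],[-0.1,0,11.9,0,0,0,-1],[-0.1,0,11.9,0,0,0,-1]],
])

```text
time_s: 3.98
position: [0.6558, 0.0031, 0.1815]
tcp_rot: [[-0.018, 1.0, -0.0], [1.0, 0.018, 0.0], [0.0, -0.0, -1.0]]
force: [-0.7, 0.0, -0.3]
opening: 0.402
grasp_force: 0.0
```

```bash
python3 - <<'E'
from h import *
go((.656,.004,.182,1))
E
```

```text
t 3.975 p [0.6558 0.0031 0.1815] yaw_y 1.02 F [-0.7  0.  -0.3] open 0.402 gf 0.0
[0.09, 0.02, -0.05] [-0.0, -0.0, 0.0]
```

Request:
apply_moves([
  [[0,0,0,0,0,0,-1],[0,0,0,0,0,0,-1],[0,0,0,0,0,0,-1],[0,0,0,0,0,0,-1],[0,0,0,0,0,0,-1],[0,0,0,0,0,0,-1]],
])

```text
time_s: 4.72
position: [0.6564, 0.003, 0.1818]
tcp_rot: [[-0.018, 1.0, 0.001], [1.0, 0.018, -0.0], [-0.0, 0.001, -1.0]]
force: [4.4, -0.5, -0.1]
opening: 0.276
grasp_force: 29.9
```

Request:
apply_moves([
  [[0,0.1,-0.3,0,0,0,-1],[0,0.1,-0.4,0,0,0,-1],[0,-1,-0.4,0,0,0,-1],[0,-2,-0.4,0,0,0,-1],[0,-3,-0.4,0,0,0,-1],[0,-4,-0.4,0,0,0,-1],[0,-5,-0.4,0,0,0,-1],[0,-6,-0.4,0,0,0,-1],[0,-7,-0.4,0,0,0,-1],[0,-8,-0.4,0,0,0,-1],[0,-8,-0.4,0,0,0,-1]],
])

```text
time_s: 6.1
position: [0.5749, 0.0018, 0.1855]
tcp_rot: [[-0.018, 1.0, -0.001], [1.0, 0.018, 0.0], [0.0, -0.001, -1.0]]
force: [0.7, 0.3, -1.4]
opening: 0.274
grasp_force: 29.9
```

```bash
python3 - <<'E'
from h import *
go((.4403,-.0049,.25,93))
cv2.imwrite("pics/s1.png",cv2.resize(bot.capture("side")[110:290,200:400],None,fx=3,fy=3,interpolation=cv2.INTER_CUBIC))
E
```

```text
t 6.1 p [0.5749 0.0018 0.1855] yaw_y 1.01 F [ 0.7  0.3 -1.4] open 0.274 gf 29.9
[-0.43, -13.48, -6.44] [-0.0, -0.0, -92.0]
```

View pics/s1.png

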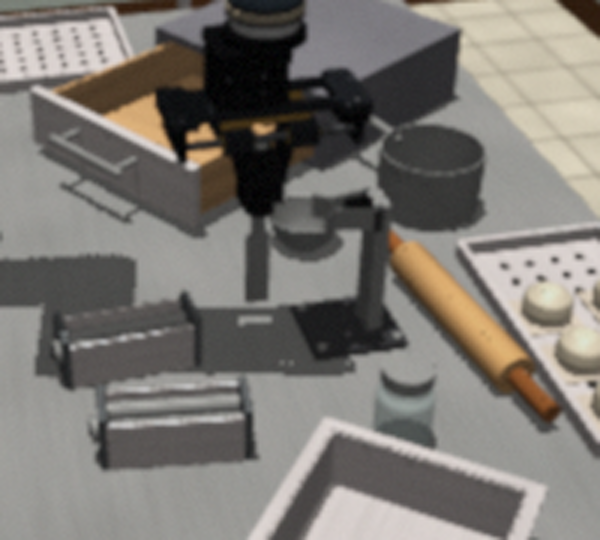

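Gauge held upright, tip at (258,297). The blade's 24 mm width shows in the side view, so it lies along x. Now I refine the cassettes' lateral position.

```bash
python3 - <<'E'
from h import *
g=cv2.cvtColor(cv2.imread("pics/c1.png"),cv2.COLOR_BGR2GRAY)
def prof(ctr,yaw,z):
    a=np.radians(yaw);ex=np.array([np.cos(a),np.sin(a)]);ey=np.array([-ex[1],ex[0]])
    out=[]
    for y in np.arange(-36,37,1.):
        v=[]
        for x in np.arange(-45,46,3.):
            w=np.array(ctr)+ex*x/1e3+ey*y/1e3
            u=proj("top",np.r_[w,z]);v.append(g[int(round((u[1]+.5-110)*4.2-.5)),int(round((u[0]+.5-190)*4.2-.5))])
        out.append((int(y),int(np.mean(v))))
    return out
for nm,c,yw in(("c1",(.4403,-.0049),3.39),("c2",(.4603,-.1353),-6.05)):
    print(nm,prof(c,yw,.052))
im=cv2.resize(bot.capture("side"),None,fx=1,fy=1)
print("exp tip side s1:",(proj("side",np.array([.5749,.0018,.054]))-[200,110]+.5)*3-.5)
E
```

```text
c1 [(-36, 149), (-35, 149), (-34, 149), (-33, 149), (-32, 148), (-31, 148), (-30, 147), (-29, 147), (-28, 148), (-27, 150), (-26, 154), (-25, 161), (-24, 167), (-23, 159), (-22, 139), (-21, 116), (-20, 103), (-19, 107), (-18, 121), (-17, 135), (-16, 144), (-15, 150), (-14, 155), (-13, 160), (-12, 161), (-11, 157), (-10, 151), (-9, 142), (-8, 133), (-7, 127), (-6, 120), (-5, 112), (-4, 106), (-3, 102), (-2, 103), (-1, 107), (0, 113), (1, 120), (2, 128), (3, 135), (4, 143), (5, 150), (6, 156), (7, 160), (8, 162), (9, 159), (10, 152), (11, 144), (12, 136), (13, 129), (14, 123), (15, 119), (16, 119), (17, 122), (18, 129), (19, 138), (20, 143), (21, 144), (22, 144), (23, 150), (24, 159), (25, 165), (26, 163), (27, 153), (28, 144), (29, 140), (30, 142), (31, 146), (32, 147), (33, 147), (34, 147), (35, 147), (36, 147)]Traceback (most recent call last):
  File "<stdin>", line 14, in <module>
  File "<stdin>", line 10, in prof
  File "h.py", line 13, in proj
    m=bot.camera_model(n);p=np.array(m["intrinsics"])@(np.array(m["R"])@X+np.array(m["t"]));return p[:2]/p[2]
ValueError: time passes only in moves, steps and waits
```

```bash
python3 - <<'E'
import re
s=open('h.py').read()
s=s.replace("def ray(","from functools import lru_cache\n@lru_cache\ndef cm(n): return bot.camera_model(n)\ndef ray(",1).replace("m=bot.camera_model(n)","m=cm(n)")
open('h.py','w').write(s)
E
python3 - <<'E'
from h import *
g=cv2.cvtColor(cv2.imread("pics/c1.png"),cv2.COLOR_BGR2GRAY)
def prof(ctr,yaw,z):
    a=np.radians(yaw);ex=np.array([np.cos(a),np.sin(a)]);ey=np.array([-ex[1],ex[0]])
    for y in np.arange(-36,37,1.):
        v=[]
        for x in np.arange(-45,46,3.):
            u=proj("top",np.r_[np.array(ctr)+ex*x/1e3+ey*y/1e3,z]);v.append(g[int(round((u[1]+.5-110)*4.2-.5)),int(round((u[0]+.5-190)*4.2-.5))])
        print((int(y),int(np.mean(v))),end=" ")
prof((.4603,-.1353),-6.05,.052)
print("exp tip side s1:",(proj("side",np.array([.5749,.0018,.054]))-[200,110]+.5)*3-.5)
go((.4403,-.0049,.25,3.4))
E
```

```text
(-36, 147) (-35, 147) (-34, 147) (-33, 146) (-32, 146) (-31, 147) (-30, 148) (-29, 151) (-28, 156) (-27, 163) (-26, 166) (-25, 158) (-24, 135) (-23, 108) (-22, 94) (-21, 97) (-20, 112) (-19, 129) (-18, 141) (-17, 147) (-16, 152) (-15, 156) (-14, 159) (-13, 158) (-12, 154) (-11, 146) (-10, 138) (-9, 130) (-8, 123) (-7, 115) (-6, 104) (-5, 94) (-4, 88) (-3, 89) (-2, 96) (-1, 109) (0, 122) (1, 133) (2, 137) (3, 135) (4, 129) (5, 124) (6, 126) (7, 131) (8, 139) (9, 146) (10, 152) (11, 157) (12, 160) (13, 159) (14, 153) (15, 145) (16, 136) (17, 129) (18, 125) (19, 126) (20, 130) (21, 139) (22, 152) (23, 156) (24, 144) (25, 118) (26, 92) (27, 81) (28, 87) (29, 105) (30, 125) (31, 140) (32, 148) (33, 151) (34, 151) (35, 150) (36, 149) exp tip side s1: [257.54861359 301.64193935]
t 6.15 p [0.5758 0.0016 0.1857] yaw_y 1.01 F [ 1.1 -0.1 -0.9] open 0.278 gf 29.9
[-0.42, -13.55, -6.44] [0.0, 0.0, -2.4]
```

Roller highlights suggest the left gap is closed (20 mm between rollers) and the right one open (26 mm). I'll test both with the blade, left one first.

Request:
apply_moves([
  [[0,0,-2,0,0,0,-1],[0,0,-5.5,0,0,0,-1],[-0.6,-4,-5.5,0,0,-2.4,-1],[-0.6,-8,-5.5,0,0,-2.4,-1],[-0.6,-12,-5.5,0,0,-2.4,-1],[-0.7,-13.5,-5.5,0,0,-2.4,-1],[-0.7,-13.5,-5.5,0,0,-2.4,-1],[-0.7,-13.5,-5.5,0,0,-2.4,-1],[-0.7,-13.5,-4,0,0,-2.4,-1],[-0.7,-13.5,-2,0,0,-2.4,-1],[-0.7,-13.5,-0.5,0,0,-2.4,-1],[-0.7,-13.5,-0.2,0,0,-2.4,-1],[-0.7,-13.5,-0.2,0,0,-2.4,-1]],
])

```text
time_s: 7.78
position: [0.4421, -0.0079, 0.1876]
tcp_rot: [[-0.06, 0.998, 0.001], [0.998, 0.06, -0.0], [-0.0, 0.001, -1.0]]
force: [-0.8, 0.6, -1.0]
opening: 0.274
grasp_force: 29.9
```

```bash
python3 - <<'E'
from h import *
go((.4405,-.0074,.187,3.4))
a=bot.capture("top")[160:240,230:310];b=bot.capture("side")[190:270,205:305]
cv2.imwrite("pics/t1.png",np.hstack([cv2.resize(a,(340,340),interpolation=2),cv2.resize(b,(425,340),interpolation=2)]))
print("axis px", (proj("side",np.array([.4405,-.0074,.055]))-[205,190])*4.25+[340,0])
E
```

```text
t 7.775 p [ 0.4421 -0.0079  0.1876] yaw_y 3.42 F [-0.8  0.6 -1. ] open 0.274 gf 29.9
[0.06, -0.16, 0.06] [0.0, 0.0, 0.0]
axis px [499.21663123 115.99910358]
```

View pics/t1.png

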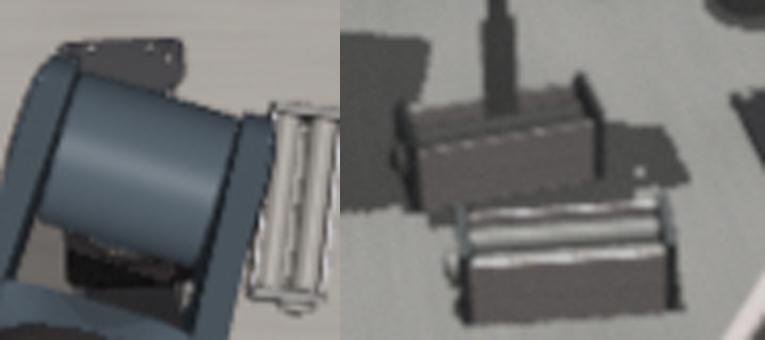

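The blade tip at (502,112) is over the gap between the rollers. Descending gently.

Request:
apply_moves([
  [[0,-0.1,0.3,0,0,0,-1],[0,-0.1,0.6,0,0,0,-1],[0,-0.1,0.7,0,0,0,-1],[0,-0.1,0.8,0,0,0,-1],[0,-0.1,0.9,0,0,0,-1],[0,-0.1,1.0,0,0,0,-1],[0,-0.1,1.0,0,0,0,-1]],
])

```text
time_s: 8.75
position: [0.44, -0.0078, 0.1775]
tcp_rot: [[-0.06, 0.998, -0.0], [0.998, 0.06, 0.0], [0.0, -0.0, -1.0]]
force: [-0.4, 0.3, -2.0]
opening: 0.272
grasp_force: 29.9
```

Request:
apply_moves([
  [[0,0,0.1,0,0,0,-1],[0,0,0.2,0,0,0,-1],[0,0,0.3,0,0,0,-1],[0,0,0.3,0,0,0,-1]],
])

```text
time_s: 9.25
position: [0.44, -0.0076, 0.1745]
tcp_rot: [[-0.059, 0.998, -0.0], [0.998, 0.059, 0.0], [0.0, -0.0, -1.0]]
force: [-0.8, 0.9, -1.5]
opening: 0.274
grasp_force: 29.9
```

Request:
apply_moves([
  [[0,0,0.1,0,0,0,-1],[0,0,0.2,0,0,0,-1],[0,0,0.2,0,0,0,-1],[0,0,0.2,0,0,0,-1]],
])

```text
time_s: 9.75
position: [0.44, -0.0074, 0.1728]
tcp_rot: [[-0.059, 0.998, 0.0], [0.998, 0.059, 0.001], [0.001, 0.0, -1.0]]
force: [0.0, 3.6, 4.9]
opening: 0.277
grasp_force: 30.0
```

Contact at about 11 mm above centre. To rule out a lateral miss I'll retry with the blade 3 mm further over, centred for an open gap.

Request:
apply_moves([
  [[0,0,0.05,0,0,0,-1],[0,0,0.05,0,0,0,-1],[0,0,-0.9,0,0,0,-1],[0.3,0,-0.9,0,0,0,-1],[0.3,0,-0.9,0,0,0,-1],[0.3,0,-0.6,0,0,0,-1],[0.3,0,-0.5,0,0,0,-1],[0.3,0,-0.4,0,0,0,-1],[0.3,0,-0.4,0,0,0,-1]],
])

```text
time_s: 10.88
position: [0.4398, -0.0048, 0.1764]
tcp_rot: [[-0.06, 0.998, -0.0], [0.998, 0.06, 0.0], [0.0, -0.0, -1.0]]
force: [-0.5, 1.2, -1.1]
opening: 0.272
grasp_force: 30.0
```

Request:
apply_moves([
  [[0,0,0.1,0,0,0,-1],[0,0,0.1,0,0,0,-1],[0,0,0.2,0,0,0,-1],[0,0,0.2,0,0,0,-1]],
])

```text
time_s: 11.38
position: [0.4403, -0.0053, 0.1748]
tcp_rot: [[-0.06, 0.998, 0.001], [0.998, 0.06, -0.001], [-0.001, 0.001, -1.0]]
force: [1.0, -1.2, 1.7]
opening: 0.275
grasp_force: 30.0
```

Pushed +y at the first place and -y at the second: the gap is narrower than the blade, so the left cassette is closed and jams. On to the right cassette.

```bash
python3 - <<'E'
from h import *
go((.4401,-.0053,.245,3.4),(.4601,-.1369,.245,-6.05),(.4601,-.1369,.187,-6.05))
E
```

```text
t 11.375 p [ 0.4403 -0.0053  0.1748] yaw_y 3.44 F [ 1.  -1.2  1.7] open 0.275 gf 30.0
[-0.01, -0.01, -7.02] [0.1, 0.1, 0.0]
[-13.27, 1.2, -7.0] [0.1, 0.1, 9.5]
[-13.26, 1.19, -1.2] [0.1, 0.1, 9.5]
```

Request:
apply_moves([
  [[0,0,-3,0,0,0,-1],[0,0,-7,0,0,0,-1],[0,0,-7,0,0,0,-1],[-4,0.4,-7,0,0,4,-1],[-8,0.8,-7,0,0,9.5,-1],[-12,1.2,-7,0,0,9.5,-1],[-13.3,1.2,-7,0,0,9.5,-1],[-13.3,1.2,-7,0,0,9.5,-1],[-13.3,1.2,-7,0,0,9.5,-1],[-13.3,1.2,-4,0,0,9.5,-1],[-13.3,1.2,-2,0,0,9.5,-1],[-13.3,1.2,-1.2,0,0,9.5,-1],[-13.3,1.2,-1.2,0,0,9.5,-1]],
])

```text
time_s: 13.0
position: [0.4595, -0.136, 0.1864]
tcp_rot: [[0.105, 0.994, -0.001], [0.994, -0.105, 0.001], [0.001, -0.001, -1.0]]
force: [-1.1, 1.2, -1.0]
opening: 0.276
grasp_force: 30.0
```

```bash
python3 - <<'E'
from h import *
go((.4601,-.1369,.187,-6.05))
a=bot.capture("top")[160:240,230:310];b=bot.capture("side")[190:270,205:305]
cv2.imwrite("pics/t2.png",np.hstack([cv2.resize(a,(340,340),interpolation=2),cv2.resize(b,(425,340),interpolation=2)]))
E
```

```text
t 13.0 p [ 0.4595 -0.136   0.1864] yaw_y -6.03 F [-1.1  1.2 -1. ] open 0.276 gf 30.0
[-0.09, 0.07, -0.06] [-0.1, -0.0, 0.0]
```

View pics/t2.png

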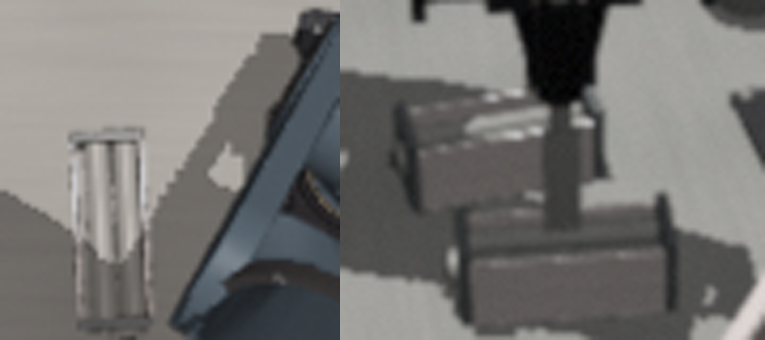

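The tip at (563,225) is over the second cassette's gap and the left cassette has not moved. Going down slowly.

Request:
apply_moves([
  [[-0.1,0,0.3,0,0,0,-1],[-0.1,0,0.6,0,0,0,-1],[-0.1,0,0.8,0,0,0,-1],[-0.1,0,1.0,0,0,0,-1],[-0.1,0,1.2,0,0,0,-1],[-0.1,0,1.3,0,0,0,-1],[-0.1,0,1.4,0,0,0,-1],[-0.1,0,1.4,0,0,0,-1]],
])

```text
time_s: 14.1
position: [0.4596, -0.1378, 0.1725]
tcp_rot: [[0.106, 0.994, -0.0], [0.994, -0.106, 0.0], [0.0, -0.0, -1.0]]
force: [-0.3, -0.6, -2.1]
opening: 0.277
grasp_force: 30.0
```

Request:
apply_moves([
  [[0,0,0.1,0,0,0,-1],[0,0,0.2,0,0,0,-1],[0,0,0.3,0,0,0,-1],[0,0,0.4,0,0,0,-1],[0,0,0.4,0,0,0,-1]],
])

```text
time_s: 14.72
position: [0.4596, -0.1378, 0.1685]
tcp_rot: [[0.106, 0.994, -0.0], [0.994, -0.106, 0.0], [0.0, -0.0, -1.0]]
force: [-0.5, -0.3, -1.5]
opening: 0.277
grasp_force: 30.0
```

Request:
apply_moves([
  [[0,0,0.3,0,0,0,-1],[0,0,0.6,0,0,0,-1],[0,0,0.9,0,0,0,-1],[0,0,1.2,0,0,0,-1],[0,0,1.5,0,0,0,-1],[0,0,1.8,0,0,0,-1],[0,0,2.1,0,0,0,-1],[0,0,2.3,0,0,0,-1],[0,0,2.3,0,0,0,-1],[0,0,2.3,0,0,0,-1]],
])

```text
time_s: 15.98
position: [0.4597, -0.1379, 0.1456]
tcp_rot: [[0.106, 0.994, 0.0], [0.994, -0.106, -0.0], [-0.0, 0.0, -1.0]]
force: [0.0, 0.6, -1.9]
opening: 0.272
grasp_force: 30.0
```

The blade slid down freely to about 14 mm above the table, so the right cassette is open and goes in the drawer. Returning the gauge.

```bash
python3 - <<'E'
from h import *
go((.4597,-.1379,.25,-6),(.57,.0017,.25,1),(.57,.0017,.1855,1))
E
```

```text
t 15.975 p [ 0.4597 -0.1379  0.1456] yaw_y -6.08 F [ 0.   0.6 -1.9] open 0.272 gf 30.0
[-0.0, 0.0, -10.44] [0.0, 0.0, -0.1]
[15.05, 9.49, -10.44] [0.0, 0.0, -7.1]
[15.05, 9.49, -3.99] [0.0, 0.0, -7.1]
```

Request:
apply_moves([
  [[0,0,-3,0,0,0,-1],[0,0,-6,0,0,0,-1],[0,0,-10.4,0,0,0,-1],[0,0,-10.4,0,0,0,-1],[5,3,-10.4,0,0,-3,-1],[10,6,-10.4,0,0,-7.1,-1],[15,9.5,-10.4,0,0,-7.1,-1],[15,9.5,-10.4,0,0,-7.1,-1],[15,9.5,-10.4,0,0,-7.1,-1],[15,9.5,-7,0,0,-7.1,-1],[15,9.5,-4,0,0,-7.1,-1],[15,9.5,-4,0,0,-7.1,-1],[15,9.5,-4,0,0,-7.1,-1]],
])

```text
time_s: 17.6
position: [0.5702, 0.0002, 0.1863]
tcp_rot: [[-0.016, 1.0, 0.001], [1.0, 0.016, -0.0], [-0.0, 0.001, -1.0]]
force: [-0.7, 0.2, -1.8]
opening: 0.276
grasp_force: 30.0
```

```bash
python3 - <<'E'
from h import *
go((.6567,.0032,.1855,1),(.6567,.0032,.182,1))
cv2.imwrite("pics/s2.png",cv2.resize(bot.capture("side")[110:290,200:400],None,fx=3,fy=3,interpolation=cv2.INTER_CUBIC))
print((proj("side",np.array([.57,.0017,.054]))-[200,110]+.5)*3-.5)
E
```

```text
t 17.6 p [5.702e-01 2.000e-04 1.863e-01] yaw_y 0.93 F [-0.7  0.2 -1.8] open 0.276 gf 30.0
[0.15, 8.66, 0.09] [0.0, 0.0, -0.1]
[0.15, 8.66, 0.44] [0.0, 0.0, -0.1]
[252.87870345 302.29619858]
```

View pics/s2.png

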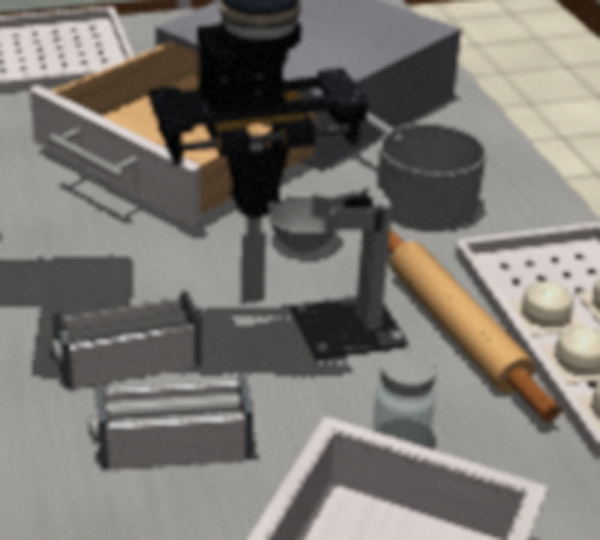

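The gauge still hangs straight in the grip, tip at (253,299). Pushing it into the clip.

Request:
apply_moves([
  [[0.15,2,0.1,0,0,0,-1],[0.15,4,0.1,0,0,0,-1],[0.15,5,0.1,0,0,0,-1],[0.15,6,0.1,0,0,0,-1],[0.15,6.5,0.1,0,0,0,-1],[0.15,7,0.1,0,0,0,-1],[0.15,7.5,0.1,0,0,0,-1],[0.15,8,0.1,0,0,0,-1],[0.15,8.4,0.1,0,0,0,-1],[0.15,8.7,0.1,0,0,0,-1],[0.15,8.7,0.1,0,0,0,-1],[0.15,8.7,0.1,0,0,0,-1]],
])

```text
time_s: 19.15
position: [0.6565, 0.0043, 0.1831]
tcp_rot: [[-0.018, 1.0, -0.002], [1.0, 0.018, 0.0], [0.0, -0.002, -1.0]]
force: [-0.3, -1.0, -10.5]
opening: 0.278
grasp_force: 30.0
```

Request:
apply_moves([
  [[0,0,0.1,0,0,0,-1],[0,0,0.2,0,0,0,-1],[0,0,0.3,0,0,0,-1],[0,0.1,0.3,0,0,0,-1],[0,0.1,0.3,0,0,0,-1]],
])

```text
time_s: 19.77
position: [0.6578, 0.0041, 0.1826]
tcp_rot: [[-0.018, 1.0, -0.0], [1.0, 0.018, -0.001], [-0.001, -0.0, -1.0]]
force: [-5.0, -1.8, 3.2]
opening: 0.275
grasp_force: 30.0
```

Request:
apply_moves([
  [[0,0,0,0,0,0,-0.2],[0,0,0,0,0,0,0.2],[0,0,0,0,0,0,1],[0,0,0,0,0,0,1],[0,0,0,0,0,0,1],[0,0,0,0,0,0,1],[0,0,0,0,0,0,1],[0,0,-2,0,0,0,1],[0,0,-5,0,0,0,1],[0,0,-10,0,0,0,1],[0,0,-14,0,0,0,1],[0,0,-14,0,0,0,1],[0,0,-14,0,0,0,1]],
])

```text
time_s: 21.4
position: [0.6573, 0.0044, 0.3208]
tcp_rot: [[-0.018, 1.0, -0.001], [1.0, 0.018, 0.0], [0.0, -0.001, -1.0]]
force: [0.2, -0.2, -1.4]
opening: 0.998
grasp_force: 0.0
```

```bash
python3 - <<'E'
from h import *
go((.4601,-.1369,.30,83.95),(.4601,-.1369,.15,83.95))
cv2.imwrite("pics/s3.png",cv2.resize(bot.capture("side")[140:290,200:400],None,fx=4,fy=4,interpolation=cv2.INTER_CUBIC))
cv2.imwrite("pics/top3.png",bot.capture("top"))
E
```

```text
t 21.4 p [0.6573 0.0044 0.3208] yaw_y 1.01 F [ 0.2 -0.2 -1.4] open 0.998 gf 0.0
[-13.78, -19.97, 2.1] [-0.1, -0.1, -82.9]
[-13.78, -19.94, 17.1] [-0.1, -0.1, -82.9]
```

View pics/s3.png

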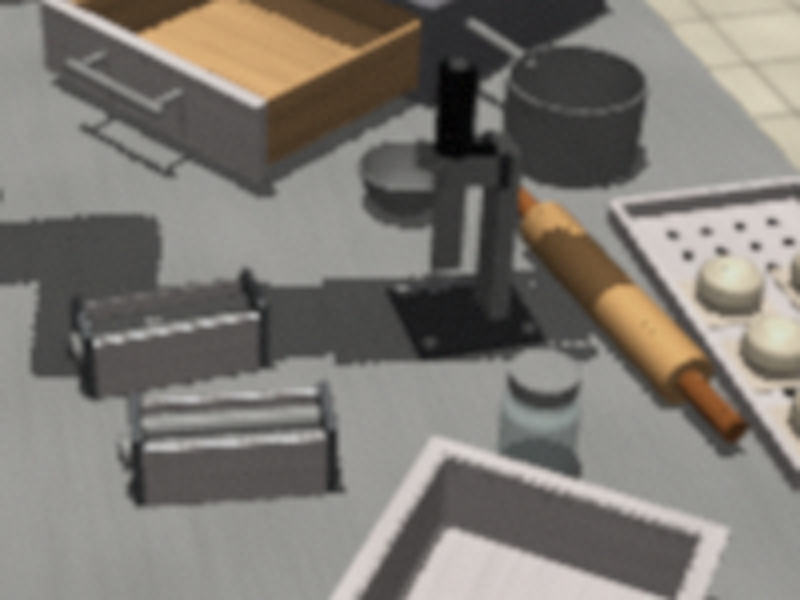

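View pics/top3.png

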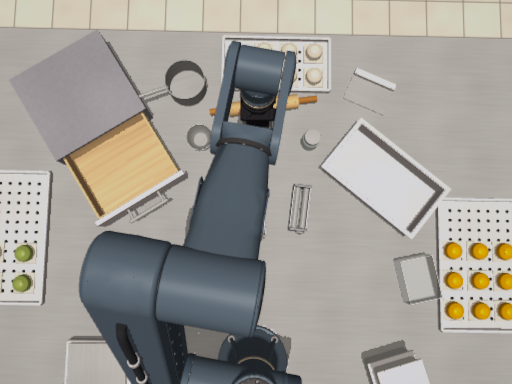

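The gauge is home: its handle top at (457,65) is at its original pixel. Both cassettes, the bowl and the jar are in place. Next I check the drawer and pan centres.

```bash
python3 - <<'E'
from h import *
np.set_printoptions(precision=4,suppress=True)
im=cv2.imread("pics/top3.png");hsv=cv2.cvtColor(im,cv2.COLOR_BGR2HSV)
m=cv2.inRange(hsv,(8,70,60),(28,255,255));m[:100]=0;m[:,200:]=0;m[235:]=0;m[:,:52]=0
m=cv2.morphologyEx(m,cv2.MORPH_OPEN,np.ones((3,3)))
c=max(cv2.findContours(m,0,2)[0],key=cv2.contourArea);b=cv2.boxPoints(cv2.minAreaRect(c));print("wood box",b.tolist())
print("at floor",[plane("top",p,.022)[:2] for p in b]); print("at rim",[plane("top",p,.083)[:2] for p in b])
print("proj ctr",proj("top",np.array([.573,.391,.022])))
w=cv2.inRange(hsv,(0,0,195),(179,40,255));w[:,:320]=0;w[:115]=0;w[240:]=0;w[:,455:]=0
c=max(cv2.findContours(w,0,2)[0],key=cv2.contourArea);b=cv2.boxPoints(cv2.minAreaRect(c));print("pan box",b.tolist());print([plane("top",p,.004)[:2] for p in b],plane("top",b.mean(0),.004),"rim",[plane("top",p,.065)[:2] for p in b],plane("top",b.mean(0),.065))
E
```

```text
wood box [[61.9411735534668, 158.23529052734375], [142.38235473632812, 109.97057342529297], [178.4705810546875, 170.11761474609375], [98.02940368652344, 218.38232421875]]
at floor [array([0.602 , 0.5979]), array([0.7604, 0.3561]), array([0.572 , 0.2366]), array([0.418, 0.477])]
at rim [array([0.5909, 0.5714]), array([0.742 , 0.3406]), array([0.5622, 0.2266]), array([0.4153, 0.456 ])]
proj ctr [128.5115 168.8251]
pan box [[320.9249267578125, 166.305419921875], [361.07293701171875, 116.42455291748047], [477.3382568359375, 210.00396728515625], [437.19024658203125, 259.88482666015625]]
[array([ 0.596 , -0.2083]), array([ 0.7597, -0.3362]), array([ 0.4671, -0.7002]), array([ 0.3097, -0.5701])] [ 0.5314 -0.4549  0.004 ] rim [array([ 0.5853, -0.1981]), array([ 0.7416, -0.3202]), array([ 0.4622, -0.6678]), array([ 0.3119, -0.5436])] [ 0.5236 -0.4336  0.065 ]
```

Request:
apply_moves([
  [[-4,-6,1,0,0,-30,1],[-8,-12,2,0,0,-60,1],[-12,-18,2,0,0,-82.9,1],[-13.8,-20,2,0,0,-82.9,1],[-13.8,-20,2,0,0,-82.9,1],[-13.8,-20,2,0,0,-82.9,1],[-13.8,-20,2,0,0,-82.9,1],[-13.8,-20,2,0,0,-82.9,1],[-13.8,-20,2,0,0,-82.9,1],[-13.8,-20,2,0,0,-82.9,1],[-13.8,-20,9,0,0,-82.9,1],[-13.8,-20,17,0,0,-82.9,1],[-13.8,-20,17,0,0,-82.9,1],[-13.8,-20,17,0,0,-82.9,1],[-13.8,-20,17,0,0,-82.9,1]],
])

```text
time_s: 23.38
position: [0.4613, -0.1377, 0.1524]
tcp_rot: [[-0.994, 0.107, 0.002], [0.107, 0.994, -0.001], [-0.002, -0.001, -1.0]]
force: [-0.1, -0.0, 0.6]
opening: 0.999
grasp_force: 0.0
```

```bash
python3 - <<'E'
from h import *
go((.4601,-.1369,.026,83.95))
cv2.imwrite("pics/s4.png",cv2.resize(bot.capture("side")[140:290,200:400],None,fx=4,fy=4,interpolation=cv2.INTER_CUBIC))
E
```

```text
t 23.375 p [ 0.4613 -0.1377  0.1524] yaw_y 83.88 F [-0.1 -0.   0.6] open 0.999 gf 0.0
[0.15, 0.07, 12.64] [-0.0, 0.1, -0.1]
```

View pics/s4.png

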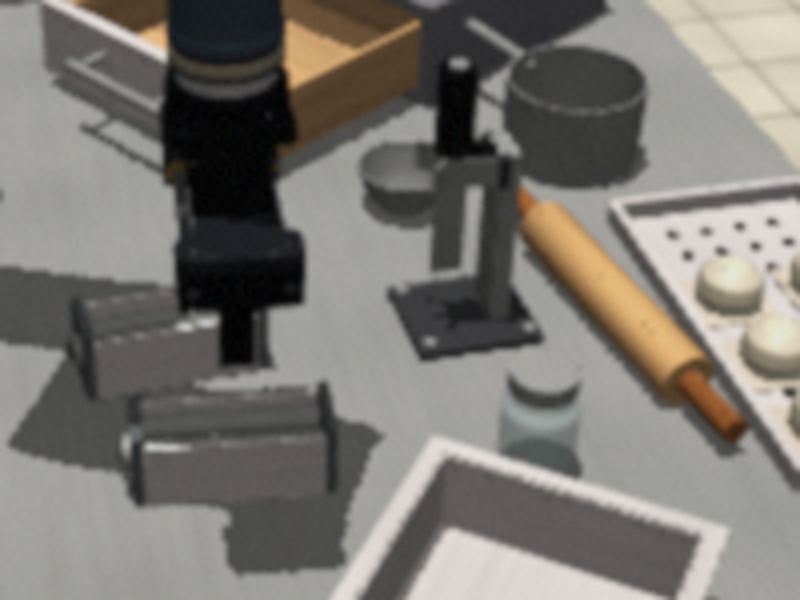

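Right cassette in place under the open gripper (fingers at (237,345)). Gripping it.

Request:
apply_moves([
  [[0.15,0.1,5,0,0,0,1],[0.15,0.1,9,0,0,0,1],[0.15,0.1,12.6,0,0,0,1],[0.15,0.1,12.6,0,0,0,1],[0.15,0.1,12.6,0,0,0,-1],[0.15,0.1,12.6,0,0,0,-1],[0.15,0.1,12.6,0,0,0,-1],[0.15,0.1,12.6,0,0,0,-1],[0.15,0.1,12.6,0,0,0,-1],[0.15,0.1,12.6,0,0,0,-1],[0.15,0.1,12.6,0,0,0,-1],[0.15,0.1,12.6,0,0,0,-1]],
])

```text
time_s: 24.92
position: [0.4593, -0.1359, 0.0261]
tcp_rot: [[-0.994, 0.106, 0.001], [0.106, 0.994, -0.0], [-0.001, 0.0, -1.0]]
force: [0.3, 1.5, 6.1]
opening: 0.592
grasp_force: 30.0
```

```bash
python3 - <<'E'
from h import *
go((.46,-.137,.2,84),(.572,.392,.2,122.4))
E
```

```text
t 24.925 p [ 0.4593 -0.1359  0.0261] yaw_y 83.89 F [0.3 1.5 6.1] open 0.592 gf 30.0
[-0.1, -0.1, -17.39] [0.0, 0.0, -0.1]
[-5.6, 53.69, -17.38] [-0.0, 0.0, -38.5]
```

Request:
apply_moves([
  [[0,0,-3,0,0,0,-1],[0,0,-8,0,0,0,-1],[0,0,-13,0,0,0,-1],[0,0,-17.4,0,0,0,-1],[-0.5,4,-17.4,0,0,0,-1],[-1,9,-17.4,0,0,-4,-1],[-1.5,14,-17.4,0,0,-8,-1],[-2,19,-17.4,0,0,-12,-1],[-2.5,24,-17.4,0,0,-16,-1],[-3,29,-17.4,0,0,-20,-1],[-3.5,34,-17.4,0,0,-24,-1],[-4,39,-17.4,0,0,-28,-1],[-4.5,44,-17.4,0,0,-32,-1],[-5,49,-17.4,0,0,-38.5,-1],[-5.6,53,-17.4,0,0,-38.5,-1],[-5.6,53.7,-17.4,0,0,-38.5,-1],[-5.6,53.7,-17.4,0,0,-38.5,-1],[-5.6,53.7,-17.4,0,0,-38.5,-1]],
])

```text
time_s: 27.18
position: [0.5709, 0.3903, 0.1985]
tcp_rot: [[-0.845, -0.535, -0.003], [-0.535, 0.845, -0.002], [0.003, -0.0, -1.0]]
force: [-0.4, -0.4, -5.5]
opening: 0.595
grasp_force: 30.0
```

```bash
python3 - <<'E'
from h import *
go((.572,.392,.049,122.4))
E
```

```text
t 27.175 p [0.5709 0.3903 0.1985] yaw_y 122.36 F [-0.4 -0.4 -5.5] open 0.595 gf 30.0
[-0.23, 0.08, 14.95] [-0.0, -0.2, -0.0]
```

Request:
apply_moves([
  [[-0.2,0,4,0,0,0,-1],[-0.2,0,8,0,0,0,-1],[-0.2,0,11,0,0,0,-1],[-0.2,0,13,0,0,0,-1],[-0.2,0,14,0,0,0,-1],[-0.2,0,14.5,0,0,0,-1],[-0.2,0,14.7,0,0,0,-1],[-0.2,0,14.7,0,0,0,-1]],
])

```text
time_s: 28.18
position: [0.5739, 0.3934, 0.0534]
tcp_rot: [[-0.844, -0.536, 0.001], [-0.536, 0.844, 0.001], [-0.002, -0.0, -1.0]]
force: [-0.7, 0.6, -5.7]
opening: 0.595
grasp_force: 30.0
```

Request:
apply_moves([
  [[0,0,0.2,0,0,0,-1],[0,0,0.4,0,0,0,-1],[0,0,0.5,0,0,0,-1],[0,0,0.5,0,0,0,-1]],
])

```text
time_s: 28.68
position: [0.5734, 0.3931, 0.0482]
tcp_rot: [[-0.844, -0.536, 0.0], [-0.536, 0.844, 0.0], [-0.0, 0.0, -1.0]]
force: [-1.0, 0.2, -0.4]
opening: 0.594
grasp_force: 30.0
```

Weight has gone from the tool, so the cassette is on the drawer floor. Releasing and rising.

Request:
apply_moves([
  [[0,0,0,0,0,0,-0.2],[0,0,0,0,0,0,0.4],[0,0,0,0,0,0,1],[0,0,0,0,0,0,1],[0,0,0,0,0,0,1],[0,0,0,0,0,0,1],[0,0,-3,0,0,0,1],[0,0,-7,0,0,0,1],[0,0,-12,0,0,0,1],[0,0,-18,0,0,0,1],[0,0,-21,0,0,0,1],[0,0,-21,0,0,0,1]],
])

```text
time_s: 30.18
position: [0.5749, 0.3939, 0.2613]
tcp_rot: [[-0.844, -0.536, 0.007], [-0.536, 0.844, 0.003], [-0.007, -0.001, -1.0]]
force: [1.3, 0.7, -0.2]
opening: 0.998
grasp_force: 0.0
```

```bash
python3 - <<'E'
from h import *
go((.44,-.0044,.26,-86.6))
cv2.imwrite("pics/top5.png",cv2.resize(bot.capture("top")[100:260,50:330],None,fx=2.8,fy=2.8,interpolation=cv2.INTER_CUBIC))
E
```

```text
t 30.175 p [0.5749 0.3939 0.2613] yaw_y 122.42 F [ 1.3  0.7 -0.2] open 0.998 gf 0.0
[32.74, -26.38, -0.09] [-0.6, 0.1, -151.0]
```

View pics/top5.png

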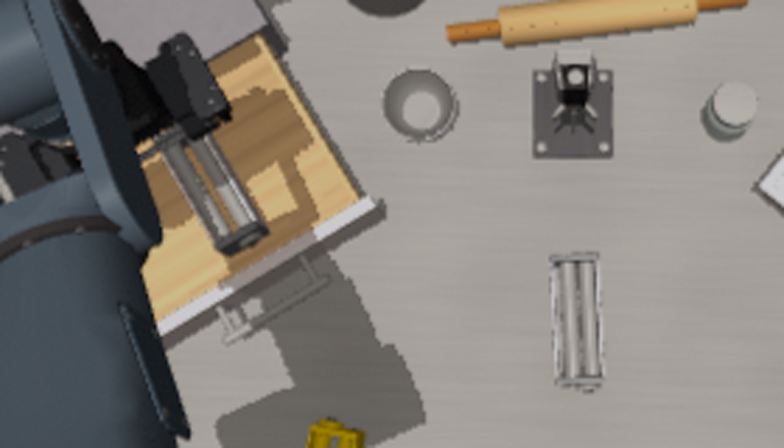

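Right cassette stands upright in the drawer at (215,190), and the left cassette is unmoved at (577,322). Moving to it, turning the wrist in two stages.

Request:
apply_moves([
  [[8,-6.6,0,0,0,20,1],[16,-13,0,0,0,40,1],[24,-19,0,0,0,60,1],[32,-26,0,0,0,80,1],[32.7,-26.4,0,0,0,105,1],[32.7,-26.4,0,0,0,105,1],[32.7,-26.4,0,0,0,105,1],[32.7,-26.4,0,0,0,105,1],[32.7,-26.4,0,0,0,105,1],[32.7,-26.4,0,0,0,105,1],[32.7,-26.4,0,0,0,105,1],[32.7,-26.4,0,0,0,105,1]],
])

```text
time_s: 31.72
position: [0.4381, -0.0049, 0.2565]
tcp_rot: [[-0.301, 0.954, -0.003], [0.954, 0.301, 0.001], [0.001, -0.002, -1.0]]
force: [0.0, -0.4, -0.9]
opening: 0.995
grasp_force: 0.0
```

```bash
python3 - <<'E'
from h import *
go((.44,-.0044,.26,-86.6)); print(bot.read_state()["joint_positions"].round(1))
E
```

```text
t 31.725 p [ 0.4381 -0.0049  0.2565] yaw_y 17.54 F [ 0.  -0.4 -0.9] open 0.995 gf 0.0
[-0.01, 0.2, -0.35] [-0.2, 0.1, 104.1]
[-15.3  13.9 105.9  -0.   60.3 -32.9]
```

Request:
apply_moves([
  [[0,0.2,-0.3,0,0,104.1,1],[0,0.2,-0.3,0,0,104.1,1],[0,0.2,-0.3,0,0,104.1,1],[0,0.2,-0.3,0,0,104.1,1],[0,0.2,-0.3,0,0,104.1,1],[0,0.2,-0.3,0,0,104.1,1],[0,0.2,-0.3,0,0,104.1,1],[0,0.2,-0.3,0,0,104.1,1],[0,0.2,-0.3,0,0,104.1,1],[0,0.2,-0.3,0,0,104.1,1],[0,0.2,-0.3,0,0,104.1,1],[0,0.2,-0.3,0,0,104.1,1]],
])

```text
time_s: 33.22
position: [0.4406, -0.0044, 0.2603]
tcp_rot: [[0.998, 0.06, -0.001], [0.06, -0.998, 0.0], [-0.001, -0.0, -1.0]]
force: [-0.7, -0.4, -0.0]
opening: 1.001
grasp_force: 0.0
```

```bash
python3 - <<'E'
from h import *
go((.44,-.0044,.026,-86.6)); print(bot.read_state()["joint_positions"].round(1))
E
```

```text
t 33.225 p [ 0.4406 -0.0044  0.2603] yaw_y -86.53 F [-0.7 -0.4 -0. ] open 1.001 gf 0.0
[-0.04, -0.0, 23.43] [-0.0, 0.0, 0.1]
[-15.2  13.8 105.4  -0.   60.9  71.4]
```

```bash
python3 - <<'E'
from h import *
a=cv2.resize(cv2.imread("pics/side0.png"),(512,384),interpolation=cv2.INTER_AREA);b=bot.capture("side")
for nm,(x0,y0,x1,y1) in dict(c1=(216,205,272,242),clip=(300,150,335,230),bowl=(288,172,305,195),jar=(322,228,348,262)).items():
    r=cv2.matchTemplate(b[y0-25:y1+25,x0-25:x1+25],a[y0:y1,x0:x1],cv2.TM_CCOEFF_NORMED);_,v,_,l=cv2.minMaxLoc(r);print(nm,round(v,2),l[0]-25,l[1]-25)
E
```

```text
c1 0.6 0 0
clip 1.0 0 0
bowl 1.0 0 0
jar 1.0 0 0
```

Nothing has shifted. Descending and gripping.

Request:
apply_moves([
  [[0,0,6,0,0,0,1],[0,0,12,0,0,0,1],[0,0,18,0,0,0,1],[0,0,21,0,0,0,1],[0,0,23.4,0,0,0,1],[0,0,23.4,0,0,0,1],[0,0,23.4,0,0,0,-1],[0,0,23.4,0,0,0,-1],[0,0,23.4,0,0,0,-1],[0,0,23.4,0,0,0,-1],[0,0,23.4,0,0,0,-1],[0,0,23.4,0,0,0,-1],[0,0,23.4,0,0,0,-1],[0,0,23.4,0,0,0,-1]],
])

```text
time_s: 35.02
position: [0.4409, -0.0043, 0.0271]
tcp_rot: [[0.998, 0.058, 0.001], [0.058, -0.998, 0.0], [0.001, 0.0, -1.0]]
force: [0.1, 2.6, 6.9]
opening: 0.593
grasp_force: 30.0
```

```bash
python3 - <<'E'
from h import *
go((.44,-.0044,.2,-86.6),(.555,-.393,.2,-38.5))
E
```

```text
t 35.025 p [ 0.4409 -0.0043  0.0271] yaw_y -86.67 F [0.1 2.6 6.9] open 0.593 gf 30.0
[-0.07, 0.01, -17.29] [0.0, -0.0, -0.1]
[9.15, 39.47, -17.29] [0.0, -0.0, -48.2]
```

Request:
apply_moves([
  [[0,0,-3,0,0,0,-1],[0,0,-8,0,0,0,-1],[0,0,-13,0,0,0,-1],[0,0,-17.3,0,0,0,-1],[1,4,-17.3,0,0,-5,-1],[2,9,-17.3,0,0,-10,-1],[3,14,-17.3,0,0,-16,-1],[4.5,19,-17.3,0,0,-22,-1],[5.5,24,-17.3,0,0,-28,-1],[6.7,29,-17.3,0,0,-34,-1],[8,34,-17.3,0,0,-40,-1],[9,38,-17.3,0,0,-48.2,-1],[9.2,39.5,-17.3,0,0,-48.2,-1],[9.2,39.5,-17.3,0,0,-48.2,-1],[9.2,39.5,-17.3,0,0,-48.2,-1]],
])

```text
time_s: 36.9
position: [0.5544, -0.3913, 0.1984]
tcp_rot: [[0.622, 0.783, -0.003], [0.783, -0.622, 0.003], [0.001, -0.004, -1.0]]
force: [0.1, 0.1, -4.9]
opening: 0.594
grasp_force: 29.9
```

```bash
python3 - <<'E'
from h import *
go((.555,-.393,.034,-38.5))
E
```

```text
t 36.9 p [ 0.5544 -0.3913  0.1984] yaw_y -38.47 F [ 0.1  0.1 -4.9] open 0.594 gf 29.9
[-0.12, 0.22, 16.44] [-0.2, -0.1, 0.0]
```

Request:
apply_moves([
  [[-0.1,0.1,4,0,0,0,-1],[-0.1,0.1,8,0,0,0,-1],[-0.1,0.1,12,0,0,0,-1],[-0.1,0.1,14.5,0,0,0,-1],[-0.1,0.1,15.8,0,0,0,-1],[-0.1,0.1,16.4,0,0,0,-1],[-0.1,0.1,16.6,0,0,0,-1],[-0.1,0.1,16.7,0,0,0,-1],[-0.1,0.1,16.7,0,0,0,-1]],
])

```text
time_s: 38.02
position: [0.5559, -0.3953, 0.0334]
tcp_rot: [[0.622, 0.783, 0.001], [0.783, -0.622, -0.001], [-0.0, 0.001, -1.0]]
force: [0.0, -0.2, -5.6]
opening: 0.596
grasp_force: 29.9
```

Request:
apply_moves([
  [[0,0,0.1,0,0,0,-1],[0,0,0.2,0,0,0,-1],[0,0,0.25,0,0,0,-1],[0,0,0.3,0,0,0,-1],[0,0,0.3,0,0,0,-1]],
])

```text
time_s: 38.65
position: [0.5557, -0.3952, 0.0312]
tcp_rot: [[0.622, 0.783, 0.0], [0.783, -0.622, -0.001], [-0.0, 0.001, -1.0]]
force: [-2.4, 1.5, 5.3]
opening: 0.597
grasp_force: 29.9
```

Standing on the pan floor. Releasing, then moving away to the near centre.

Request:
apply_moves([
  [[0,0,0,0,0,0,-0.2],[0,0,0,0,0,0,0.4],[0,0,0,0,0,0,1],[0,0,0,0,0,0,1],[0,0,0,0,0,0,1],[0,0,0,0,0,0,1],[0,0,-3,0,0,0,1],[0,0,-7,0,0,0,1],[0,0,-12,0,0,0,1],[0,0,-18,0,0,0,1],[0,0,-24,0,0,0,1],[0,0,-24,0,0,0,1],[-7,-15,-24,0,0,0,1],[-10,-25,-24,0,0,0,1],[-10,-25,-24,0,0,0,1],[-10,-25,-24,0,0,0,1],[-10,-25,-24,0,0,0,1],[-10,-25,-24,0,0,0,1]],
])

```text
time_s: 40.9
position: [0.2971, -0.3175, 0.2694]
tcp_rot: [[0.624, 0.782, 0.0], [0.782, -0.624, 0.0], [0.0, 0.0, -1.0]]
force: [0.2, -0.4, -0.1]
opening: 1.005
grasp_force: 0.0
```

```bash
python3 - <<'E'
from h import *
go((.4,-.2,.26,-38.5))
a=bot.capture("top")[20:250,10:470];b=bot.capture("side")[90:384,180:420]
a=cv2.resize(a,(470,235));b=cv2.resize(b,(320,392))
c=np.zeros((392,790,3),np.uint8);c[:235,:470]=a;c[:,470:]=b
cv2.imwrite("pics/end.png",c)
E
```

```text
t 40.9 p [ 0.2971 -0.3175  0.2694] yaw_y -38.59 F [ 0.2 -0.4 -0.1] open 1.005 gf 0.0
[15.6, 0.71, 0.95] [0.0, -0.0, -0.1]
```

View pics/end.png

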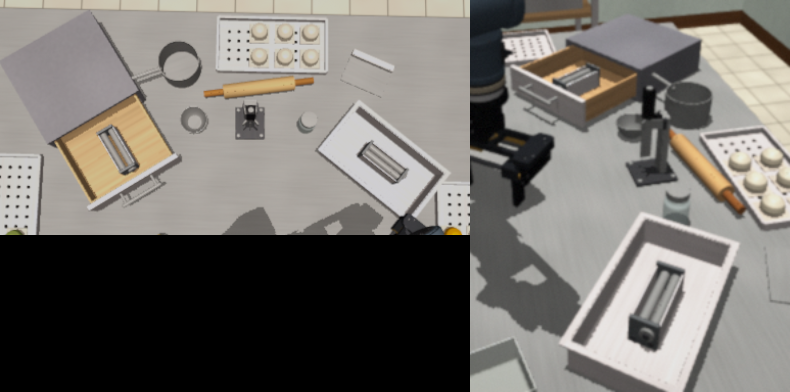

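Open cassette upright in the drawer at (118,148), closed one upright in the pan at (385,160), gauge in its clip at (250,115), bowl and jar in place, arm clear.

```bash
python3 -c "
from rig import bot
print(bot.hand_in())"
```

```text
the job is handed in; nothing more can be done
None
```

I handed the job in at about 41 s of the allowed 210 s; no verdict came back. Only two cassettes were there: the left one jammed the blade and stands in the pan, the right one took it and stands in the drawer, and the gauge is home in its clip with the bowl and jar unmoved.

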